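Lay a moulded duct section down against the stop bar

ROBOT

A 7-joint arm with a two-finger parallel gripper is mounted at the origin on the work surface. World frame = base frame: x ahead of the robot, y to its left, z up, the work surface at z = 0. Lengths are in mm, angles in degrees, forces in N, time in s.
With the tool pointing down it reaches from about 425 to 875 mm from the base axis. Payload 9.9 kg.
Tool frame: the origin (TCP) lies midway between the tips of the shut fingers; the grasp point (between the pads) lies 19 mm behind it; z points along the fingers, x is the direction in which the jaws open and shut, and the axes are right-handed (so a half turn about z gives the same grasp; the last joint's range is limited). The gripper opens to 85 mm and grips with 20 to 120 N. Pads are 22 mm wide; open, the fingers measure 114 mm over their backs; the gripper's body (76 mm by 85 mm) begins 54 mm behind the grasp point. The pads swing forward as they close: fully open they stand 13 mm farther back than shut.
Start: joints at [-78.312, 32.985, 1.427, 82.34, -0.859, 64.687, -3.237], TCP at [191.587, 647.243, 231.289] pointing down, gripper open.
Joint ranges: [-157.87, 157.87], [-19.46, 123.44], [-87.15, 90], [11.01, 140.99], [-62.26, 242.26], [9.8, 113.94], [-161.44, 161.44]. Speed limits (degrees/s): [127.2, 127.2, 172.46, 172.46, 180, 180, 180].

INTERFACE

Orientations are given as [roll, pitch, yaw] about the fixed x, y, z axes, in that order (R = Rz(yaw) Ry(pitch) Rx(roll)).
In Python, from cell import robot, grab_frame, calibration, workorder gives the robot as it stands.
- The arm moves only by the tool apply_moves, never from a script. Its argument "series" is one flat list of numbers, 5 for each row, row after row: the shift along the world's x, y, z in cm, then the turn about the world's z in degrees, then the finger opening in cm, from 0 to 8.54. A call has exactly 8 rows; each row is the pose to reach, as a shift and turn from the pose measured when the call began; what a row does not reach only later rows make up. A row lasts 1/10 s, in which the tool goes at most 50 mm and 8.59 degrees, less where a joint would pass 70% of its speed; a pose out of reach is approached as far as the arm can. A call with a gripper value outside its range is refused whole. The fingers move at their own pace and stop on an object; the grip force is fixed at half the most. Time passes only in rows, so rows that repeat a pose let the fingers close, or fill a call up. It gives the time, the measured TCP pose, the force and the opening at its end, in the units of the state.
- robot.sense(): the state, without advancing time (a new reading comes with each control period).
- grab_frame(name): name is "side" or "top"; returns the picture (400x640x3 uint8, red, green, blue); there is no depth.
- calibration(name): a dict with "fx", "fy", "cx", "cy" (pixels), "R" (3x3) and "t" (3): a world point X has camera coordinates R X + t. Camera axes: x right, y down, z forward; pixel columns grow to the right and rows downward; lengths in mm; the calibration is good to about 2 mm. A picture is of the moment at which its call begins. calibration takes no time and is no camera call.
- workorder.job_done(): hands the job in, once; it reports no verdict.
The state is a dict: "t": time; "q": joint angles; "joint_vel": joint speeds; "tau": joint torques, N m; "tool_pos": TCP position; "eef_rot": TCP orientation; "force": force on the tool from outside, world axes, zero at the start; "moment": the same for the moment, N m; "grip_width": finger opening in mm.
Only numpy, scipy, OpenCV 4.12 (cv2) and the standard library are available. Lean on these libraries where they do the work, as an engineer would, in place of code of your own. Each camera call takes 0.05 s, during which the arm holds its last target.

TASK

The tall white moulded duct section stands on its narrow foot close to the stop bar of the inspection mat. With the fingertips in its open top, tip it over the bar and ease it down gently, without letting it drop, onto its broad side on the long, clear part of the mat; then push it back with the fingertips until its shoulder sits snug and square against the bar, and leave it there. Do not grip, lift or force the duct, and leave the collar, tape roll and deburring tool where they are.

Things in the scene. Friction and masses are not known exactly. Their poses are not given: they have to be found in the camera images.
- duct: White hollow plastic duct, 0.17-0.31 kg, 170 mm tall, upright at start. Origin: centre of the foot's underside; z up its length to the open mouth; its -x broad side (104 mm wide) faces the bar and must end on the mat. Body 72 (x) by 104 (y) mm, from 22 to 170 mm up. Foot 46 by 78 mm, 22 mm tall. Centre of mass 83 mm up, on the axis: past about 15 degrees of tip it falls unless held back.
- mouth (a point): Centre of the duct's open end, in the plane of its rim, 170 mm along the duct's z axis from its origin; axes as the duct's. Walls are 3.5 mm thick, so the clear opening is 65 mm (x) by 97 mm (y), free inside to 140 mm below the rim.
- shoulder (a point): Middle of the shoulder's edge on the duct's -x broad side: 36 mm to -x of the duct's centre line, 22 mm above the foot's underside. The shoulder is the step where the body overhangs the foot by 13 mm all round. With the duct lying down this point is at mat height and faces the stop bar's -x face.
- station: Fixed dark rubber mat, 360 (x) by 260 (y) mm, 4 mm thick, from x = -260 to +100 mm. Origin on the bench under the middle of the stop bar's landing-side (-x) face; y runs along the bar. The duct first stands on the mat's short +x part, foot 1-6 mm from the bar, within 0.06 rad of square; at the end it lies on the long clear -x part, mouth to -x, only its foot reaching over the bar.
- stop (a point): Middle of the landing-side (-x) face of the aluminium stop bar, half-way up it: 9 mm above the bench, 5 mm above the mat; axes as the station's. The bar is 220 mm long (y), 10 mm wide (from here 10 mm to +x) and stands 10 mm above the mat.
- collar: Bystander: white round moulded collar, 72 mm across its flange, 58 mm tall, standing loose on the bench near the mat. Origin at the centre of its underside.
- tape: Bystander: green roll of tape lying flat, 80 mm across, 24 mm high, loose on the bench near the mat. Origin at the centre of its underside.
- deburrer: Bystander: deburring tool with a blue handle, about 145 mm long and 16 mm high, lying loose on the bench near the mat. Origin under its middle.
There are look-alikes about, which are no part of the job. Several things look just like the duct: the one meant starts farthest from the robot's base.

How it is judged (in metres and radians):
At the end, for the whole second after the job is handed in: The duct lies at rest flat on its -x broad side on the mat (long axis within 2 degrees of level, shoulder edge within 5 mm of the mat), mouth away from the bar, shoulder within 6 mm of the bar's landing-side face, square to it within 3.4 degrees and within 60 mm of the bar's middle (angle between duct's own z axis and vertical between 1.536 and 1.606 rad and height (world z) of shoulder below 0.009 m and x of shoulder in the frame of station between -0.006 and 0.003 m and y of shoulder in the frame of station between -0.06 and 0.06 m and x of mouth in the frame of station below -0.12 m and angle between the y axis of duct and the y axis of station, either way round below 0.06 rad and linear speed of duct below 0.01 m/s); the robot touches nothing.
It fails at once if the duct was dropped or flung over: it turned faster than 3 rad/s (angular speed of duct above 3 rad/s).
It fails at once if the duct was lifted, or tipped the wrong way (its shoulder rose more than 12 mm) (height (world z) of shoulder above 0.038 m).
It fails at once if the duct was gripped or forced: more than 35 N from the fingers (contact force between the fingers and duct above 35 N).
It fails at once if the collar, the tape roll or the deburring tool was moved (more than 15 mm) (distance of any of collar, tape, deburrer from where it was at the start of the episode above 0.015 m).
It also fails if it takes over 58 s, if anything falls off the work surface, if the arm or the gripper's body presses on something with over 40 N, if the wrist force passes 120 N, or if a joint passes its speed limit or range.

## Working session

There is one attempt and no reset: what is moved stays moved. The work goes in short steps, Python scripts to look and compute and a tool call to move; the robot and the scene stay as the last step left them, time stands still between calls to the robot, and variables do not carry over. Pictures are saved under pics/ and viewed, and the job is handed in when it is done.

Besides the shell and the picture viewer there is one more tool, called after "Request:" as name(argument=value, ...) on one line, values as JSON. apply_moves: Moves the arm, as the interface text tells. Its arguments: {"type":"object","properties":{"series":{"type":"array","items":{"type":"number"}}},"required":["series"]}

```bash
mkdir -p pics; ls; python3 - <<'E'
from cell import robot, grab_frame, calibration, workorder
import cv2
for n in("side","top"):
    cv2.imwrite(f"pics/{n}0.png",grab_frame(n)[:,:,::-1])
    print(n,calibration(n))
print(robot.sense())
E
```

```text
pics
side {'fx': 450.0241960204413, 'fy': 450.0241960204413, 'cx': 317.82796765495203, 'cy': 199.67039317038171, 'R': array([[-0.99047169, -0.13734453,  0.0101146 ],
       [-0.10189958,  0.68148755, -0.72470077],
       [ 0.09264071, -0.71882627, -0.68898947]]), 't': array([549.89698941, 166.3137699 , 964.29642147])}
top {'fx': 402.3583086692698, 'fy': 402.3583086692698, 'cx': 316.0474592510637, 'cy': 192.74252565802823, 'R': array([[ 0.05636168, -0.99840957, -0.001303  ],
       [-0.97872961, -0.05499277, -0.19764654],
       [ 0.19726054,  0.01241497, -0.98027249]]), 't': array([-77.37146122, 574.46295146, 886.94608714])}
{'t': 0.1, 'q': array([-78.31350083,  33.02644892,   1.42065422,  82.37984031,
        -0.85873513,  64.68677028,  -3.23846583]), 'joint_vel': array([-0.00487277, -0.09506252,  0.0289666 , -0.0611161 , -0.03602802,
       -0.00450688,  0.05988143]), 'tau': array([ 6.50580230e-03, -7.67306542e+01,  2.25802839e+00, -2.86608857e+01,
        1.58402009e-02,  8.48486525e-03, -3.41409111e-05]), 'tool_pos': array([191.42895693, 646.87801307, 230.55503606]), 'eef_rot': array([1.79996845e+02, 8.24807604e-02, 7.35155511e+01]), 'force': array([ 0.11802559, -0.95366066,  1.11270867]), 'moment': array([ 0.00560231, -0.00579886, -0.02138964]), 'grip_width': 84.83443859229463}
```

View pics/side0.png

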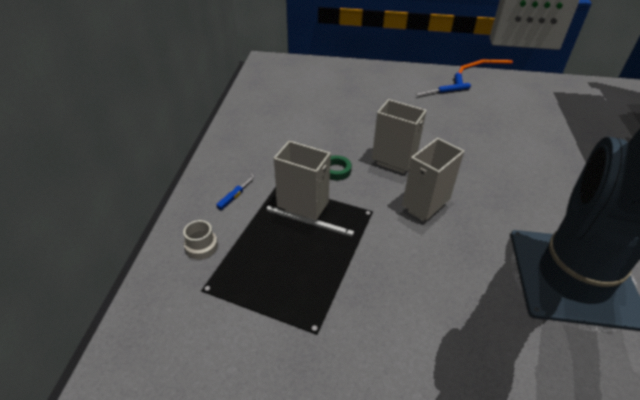

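View pics/top0.png

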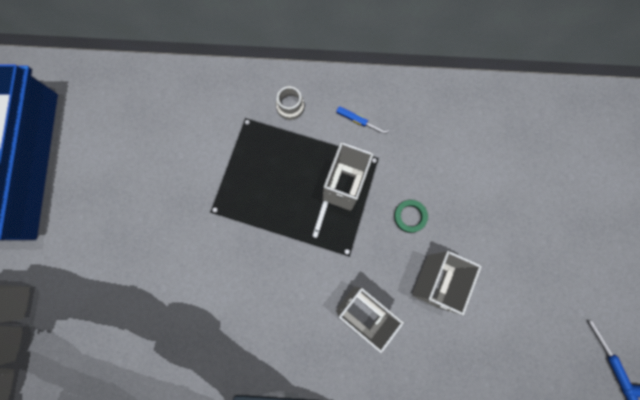

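The side view shows three look-alike open boxes at (302,180), (398,135) and (433,180); in the top view they are at (348,177), (455,282) and (371,320). The one on the mat by the bar, top (348,177), is farthest from the base, so that is the duct. I'll check it in a close crop.

```bash
python3 - <<'E'
import cv2
a=cv2.imread("pics/top0.png")[105:265,200:400]; cv2.imwrite("pics/topc.png",cv2.resize(a,None,fx=4,fy=3.75 if 0 else 4,interpolation=cv2.INTER_CUBIC)[:600])
a=cv2.imread("pics/side0.png")[130:250,240:400]; cv2.imwrite("pics/sidec.png",cv2.resize(a,None,fx=5,fy=5,interpolation=cv2.INTER_CUBIC))
E
```

```text
(no output)
```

View pics/topc.png

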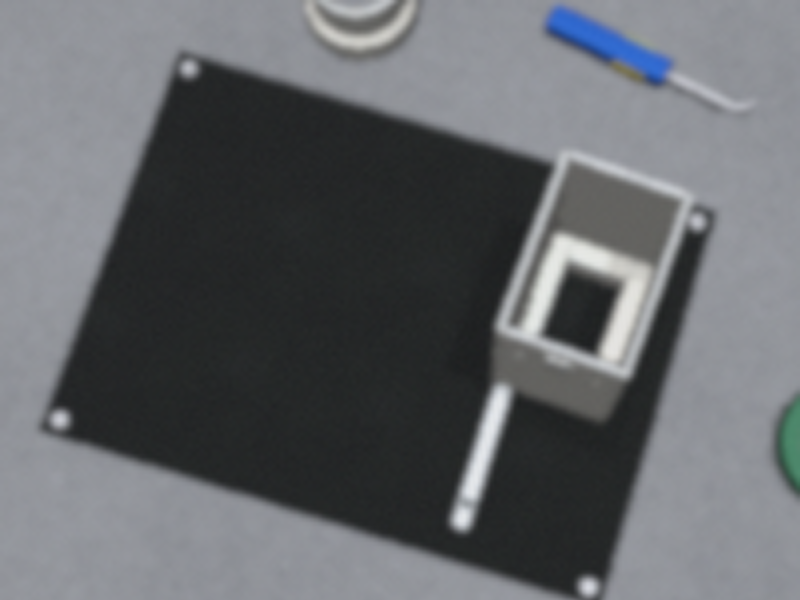

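View pics/sidec.png

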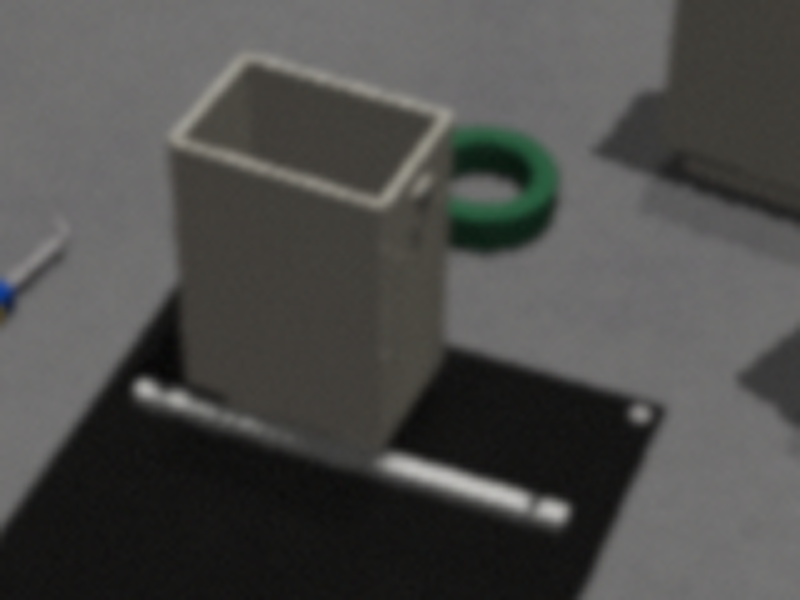

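```bash
cat > h.py <<'E'
import numpy as np
from cell import calibration
C={n:calibration(n) for n in("side","top")}
def ray(n,u,v,z):
    c=C[n];d=c["R"].T@np.array([(u-c["cx"])/c["fx"],(v-c["cy"])/c["fy"],1]);o=-c["R"].T@c["t"]
    return o+d*(z-o[2])/d[2]
def proj(n,X):
    c=C[n];X=np.atleast_2d(X);p=X@c["R"].T+c["t"];return np.c_[p[:,0]/p[:,2]*c["fx"]+c["cx"],p[:,1]/p[:,2]*c["fy"]+c["cy"]]
E
python3 - <<'E'
from h import *
from scipy.optimize import least_squares
T=lambda L:np.array(L)/4+[200,105]
S=lambda L:np.array(L)/5+[240,130]
P=lambda n,L,z:np.array([ray(n,u,v,z) for u,v in L])
m=P("top",T([(181,52),(714,212),(40,430)]),4); print("mat",m)
s=P("top",T([(188,69),(697,221),(588,587),(60,419)]),4); print("scr",s)
sc=s.mean(0)
ax=(s[1]-s[0]+s[2]-s[3]);ax/=np.linalg.norm(ax); ay=(s[0]-s[3]+s[1]-s[2]);ay/=np.linalg.norm(ay)
print("centre",sc,"ax",ax,np.degrees(np.arctan2(ax[1],ax[0])),"ay",np.degrees(np.arctan2(ay[1],ay[0])),[np.linalg.norm(s[i]-s[i-1]) for i in range(4)])
s2=P("side",np.array([(208,289),(314,328),(368,213)]),4);print("side screws",s2)
rt=P("top",T([(565,153),(692,193),(628,376),(498,328)]),174)
rs=P("side",S([(248,54),(453,112),(383,208),(172,138)]),174)
for r in(rt,rs):
    print("rim",r.round(1).tolist(),r.mean(0),[round(np.linalg.norm(r[i]-r[i-1]),1) for i in range(4)])
    print([round(np.degrees(np.arctan2(*(r[i]-r[i-1])[1::-1])),1) for i in range(4)])
b=P("side",S([(140,390),(565,515)]),14);print("bar",b,np.linalg.norm(b[1]-b[0]),np.degrees(np.arctan2(*(b[1]-b[0])[1::-1])))
print("bar top",P("top",T([(463,522),(505,390)]),14))
E
```

```text
mat [[ 774.71437005  149.1139241     4.        ]
 [ 686.83269172 -196.6887142     4.        ]
 [ 524.53233578  213.22885633    4.        ]]
scr [[ 763.41598321  143.56068603    4.        ]
 [ 680.33969192 -186.13911627    4.        ]
 [ 447.95416009 -126.9366754     4.        ]
 [ 532.03114586  201.67679705    4.        ]]
centre [605.93524527   8.04042285   4.        ] ax [-0.24610212 -0.9692439   0.        ] -104.24697514277453 ay -14.19612274526388 [np.float64(238.5716356029427), np.float64(340.00533791718186), np.float64(239.8081825276084), np.float64(339.19869371474533)]
side screws [[ 763.86155335  144.79259167    4.        ]
 [ 534.60248178  202.35118723    4.        ]
 [ 449.53250691 -125.06589399    4.        ]]
rim [[663.4, -93.4, 174.0], [645.2, -160.6, 174.0], [546.1, -130.7, 174.0], [567.4, -63.1, 174.0]] [ 605.5351313  -111.95426587  174.        ] [np.float64(100.6), np.float64(69.7), np.float64(103.6), np.float64(70.9)]
[np.float64(-17.5), np.float64(-105.1), np.float64(163.2), np.float64(72.5)]
rim [[643.3, -158.2, 174.0], [546.6, -129.6, 174.0], [567.9, -60.2, 174.0], [664.7, -93.1, 174.0]] [ 605.63076128 -110.25285476  174.        ] [np.float64(68.5), np.float64(100.9), np.float64(72.6), np.float64(102.2)]
[np.float64(-108.1), np.float64(163.5), np.float64(73.0), np.float64(-18.8)]
bar [[690.30925437 -96.39165723  14.        ]
 [480.19746392 -45.23894355  14.        ]] 216.24884878647768 166.31725187255722
bar top [[481.84233493 -49.59576315  14.        ]
 [563.72111852 -70.66943381  14.        ]]
```

```bash
cat >> h.py <<'E'
a=np.radians(-104.25); EX=np.array([np.cos(a),np.sin(a)]); EY=np.array([-EX[1],EX[0]]); O=np.array([586.2,-69.8])
def st2w(x,y): return O+x*EX+y*EY
def w2st(p): p=np.asarray(p)[:2]-O; return p@EX,p@EY
E
python3 - <<'E'
from h import *
print("mouth st",w2st([605.6,-111.1]),"EX",EX,"EY",EY)
print("lookalikes",ray("top",371,320,174),ray("top",455,282,174))
for th in range(0,95,5):
    t=np.radians(th);c,s=np.cos(t),np.sin(t)
    if th<=47:
        e=12.5 if np.tan(t)<.25 else 10+10*np.tan(t)
        R=np.array([e+55.5*c-170*s,170*c+55.5*s])
        S=np.array([e-13*c-22*s,22*c-13*s])
    else:
        S=np.array([-1-3*(90-th)/43,5*(90-th)/43]);R=S+[68.5*c-148*s,148*c+68.5*s]
    L=R-65*np.array([c,s])
    print(th,"S",S.round(1),"Rworldz",R.round(1)+[0,4],"Lrim",L.round(1)+[0,4])
E
```

```text
mouth st (np.float64(35.253862686126496), np.float64(28.969210650408424)) EX [-0.24615329 -0.96923091] EY [ 0.96923091 -0.24615329]
lookalikes [ 310.52584729 -166.28506908  174.        ] [ 391.3353591  -328.71225032  174.        ]
0 S [-0.5 22. ] Rworldz [ 68. 174.] Lrim [  3. 174.]
5 S [-2.4 20.8] Rworldz [ 53.  178.2] Lrim [-11.8 172.5]
10 S [-4.1 19.4] Rworldz [ 37.6 181.1] Lrim [-26.4 169.8]
15 S [-5.6 17.9] Rworldz [ 22.3 182.6] Lrim [-40.5 165.7]
20 S [-6.1 16.2] Rworldz [  7.6 182.7] Lrim [-53.4 160.5]
25 S [-6.4 14.4] Rworldz [ -6.9 181.5] Lrim [-65.8 154.1]
30 S [-6.5 12.6] Rworldz [-21.2 179. ] Lrim [-77.5 146.5]
35 S [-6.3 10.6] Rworldz [-35.  175.1] Lrim [-88.3 137.8]
40 S [-5.7  8.5] Rworldz [-48.4 169.9] Lrim [-98.2 128.1]
45 S [-4.7  6.4] Rworldz [-61.  163.5] Lrim [-106.9  117.5]
50 S [-3.8  4.7] Rworldz [-73.1 156.3] Lrim [-114.9  106.5]
55 S [-3.4  4.1] Rworldz [-85.4 149.1] Lrim [-122.7   95.8]
60 S [-3.1  3.5] Rworldz [-97.  140.8] Lrim [-129.5   84.5]
65 S [-2.7  2.9] Rworldz [-107.9  131.5] Lrim [-135.4   72.6]
70 S [-2.4  2.3] Rworldz [-118.   121.3] Lrim [-140.3   60.2]
75 S [-2.   1.7] Rworldz [-127.3  110.2] Lrim [-144.1   47.4]
80 S [-1.7  1.2] Rworldz [-135.6   98.3] Lrim [-146.8   34.3]
85 S [-1.3  0.6] Rworldz [-142.8   85.7] Lrim [-148.5   21. ]
90 S [-1.  0.] Rworldz [-149.    72.5] Lrim [-149.     7.5]
```

Request:
apply_moves(series=[2.0, -3.6, 0.5, 0, 2.4, 4.3, -7.9, 1, 0, 2.4, 6.6, -12.1, 1.5, 0, 2.4, 8.9, -16.3, 2, 0, 2.4, 11.2, -20.5, 2, 0, 2.4, 13.5, -24.7, 2, 0, 2.4, 15.8, -28.9, 2, 0, 2.4, 18.1, -33.1, 2, 0, 2.4])

```text
t: 0.9
tool_pos: [372.9, 313.9, 250.4]
eef_rot: [-180.0, 0.1, 73.5]
force: [1.5, -0.1, 0.2]
grip_width: 24.3
```

Request:
apply_moves(series=[2.4, -4.4, 0, 0, 2.4, 4.8, -8.8, 0, 0, 2.4, 7.2, -13.2, 0, 0, 2.4, 9.6, -17.6, 0, 0, 2.4, 12.0, -22, 0, 0, 2.4, 14.4, -26.4, 0, 0, 2.4, 16.8, -30.8, 0, 0, 2.4, 19.2, -35.2, -1, 0, 2.4])

```text
t: 1.7
tool_pos: [564.4, -36.8, 241.9]
eef_rot: [179.9, 0.1, 73.5]
force: [1.2, 0.4, -0.3]
grip_width: 23.9
```

Request:
apply_moves(series=[2.0, -3.7, 0, 0, 2.4, 3.5, -6.3, 0, 0, 2.4, 4.1, -7.3, -1, 0, 2.4, 4.1, -7.3, -2, 0, 2.4, 4.1, -7.3, -3, 0, 2.4, 4.1, -7.3, -4, 0, 2.4, 4.1, -7.3, -4, 0, 2.4, 4.1, -7.3, -4, 0, 2.4])

```text
t: 2.5
tool_pos: [605.1, -108.8, 201.8]
eef_rot: [179.9, 0.0, 73.6]
force: [-0.1, 0.2, 0.2]
grip_width: 24.2
```

```bash
python3 - <<'E'
from cell import *
import cv2
for n,(y,x) in {"side":(90,230),"top":(100,260)}.items():
    a=grab_frame(n)[:,:,::-1][y:y+150,x:x+200]; cv2.imwrite(f"pics/{n}1.png",cv2.resize(a,None,fx=4,fy=4,interpolation=cv2.INTER_CUBIC))
s=robot.sense();print(s["t"],s["tool_pos"],s["eef_rot"],s["force"],s["grip_width"])
from h import *;print(w2st(s["tool_pos"]))
E
```

```text
2.6 [ 605.56559947 -109.31880398  202.44407152] [1.79853813e+02 4.02034630e-02 7.35655122e+01] [-0.351163   -0.12990037  0.28401527] 24.205085263824348
(np.float64(33.53594025156829), np.float64(28.497421322635997))
```

View pics/side1.png

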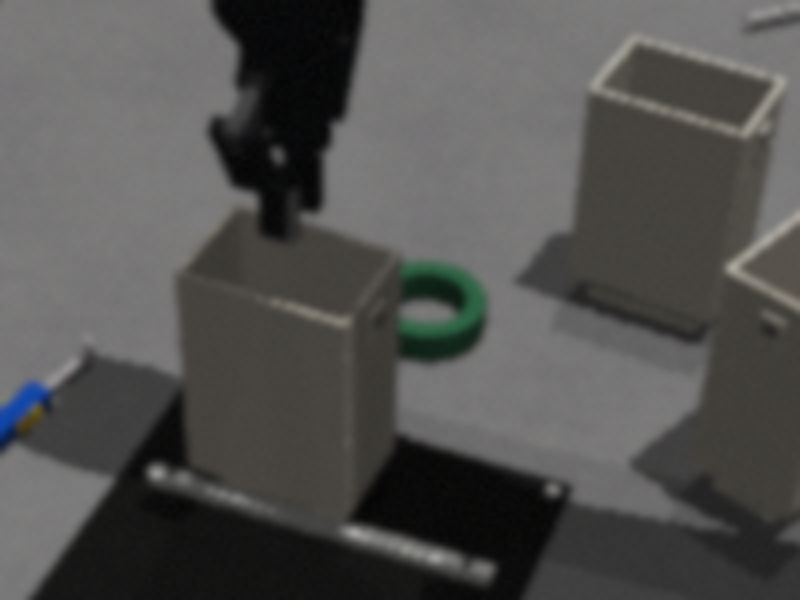

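View pics/top1.png

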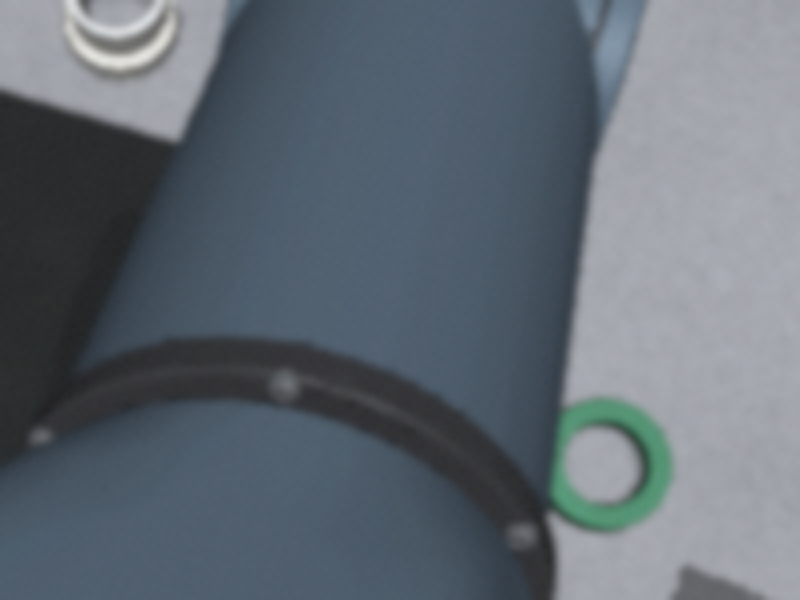

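The side view shows the fingertips at crop (280,235), just above and centred over the mouth. The arm hides the duct in the top view. Now lowering into the mouth.

Request:
apply_moves(series=[0, -0.15, -1, 0, 2.4, 0, -0.15, -2, 0, 2.4, 0, -0.15, -3, 0, 2.4, 0, -0.15, -4, 0, 2.4, 0, -0.15, -5, 0, 2.4, 0, -0.15, -6, 0, 2.4, 0, -0.15, -6.3, 0, 2.4, 0, -0.15, -6.3, 0, 2.4])

```text
t: 3.4
tool_pos: [605.3, -110.8, 138.8]
eef_rot: [179.9, 0.1, 73.6]
force: [0.4, 0.9, -0.0]
grip_width: 24.1
```

```bash
cat > look.py <<'E'
from cell import *
import cv2,sys
from h import *
a=grab_frame("side")[:,:,::-1][90:240,200:400]; cv2.imwrite(f"pics/s{sys.argv[1]}.png",cv2.resize(a,None,fx=4,fy=4,interpolation=cv2.INTER_CUBIC))
s=robot.sense();print(s["t"],s["tool_pos"],s["eef_rot"],s["force"],s["moment"],s["grip_width"],"st",w2st(s["tool_pos"]))
E
python3 look.py 2
```

```text
3.45 [ 605.59128562 -110.85405573  139.32226907] [1.79866275e+02 4.41193351e-02 7.35628350e+01] [ 0.34258171  0.38686752 -0.0978838 ] [-0.00575945  0.01429602 -0.00462555] 23.86109120344856 st (np.float64(35.01763097446117), np.float64(28.90022441369954))
```

View pics/s2.png

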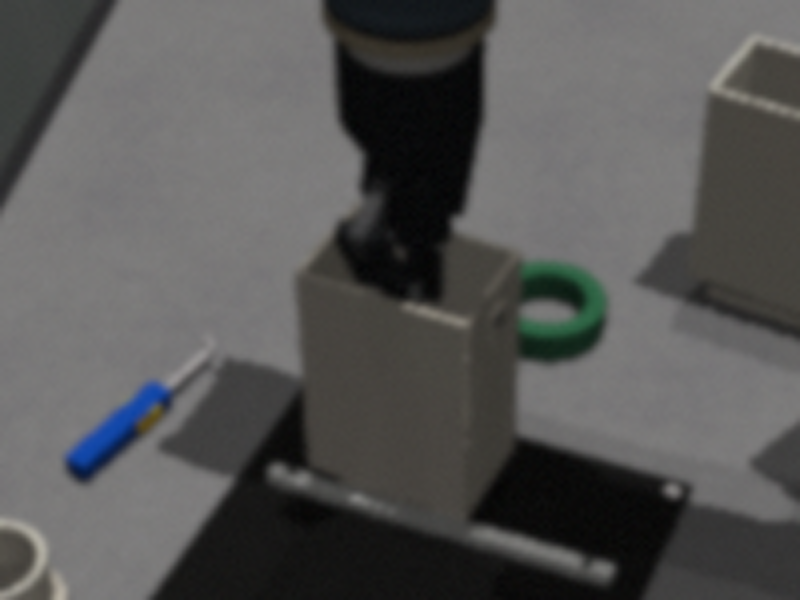

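Fingers are inside the mouth with no contact. Starting to tip.

Request:
apply_moves(series=[0.06, 0.24, 0, 0, 2.4, 0.12, 0.48, 0, 0, 2.4, 0.18, 0.73, 0, 0, 2.4, 0.25, 0.97, 0, 0, 2.4, 0.31, 1.2, 0.1, 0, 2.4, 0.37, 1.45, 0.2, 0, 2.4, 0.43, 1.7, 0.3, 0, 2.4, 0.5, 1.95, 0.4, 0, 2.4])

```text
t: 4.25
tool_pos: [610.7, -91.1, 143.4]
eef_rot: [179.9, 0.0, 73.6]
force: [0.4, -0.1, 0.0]
grip_width: 24.0
```

```bash
python3 look.py 3
```

```text
4.3 [610.88294105 -90.56655662 143.58446886] [1.79853551e+02 2.08834981e-02 7.35947140e+01] [0.3102552  0.6156981  0.30892491] [-0.03742329  0.02949656  0.05012922] 24.179943675540915 st (np.float64(14.051801338097864), np.float64(29.035225707387422))
```

View pics/s3.png

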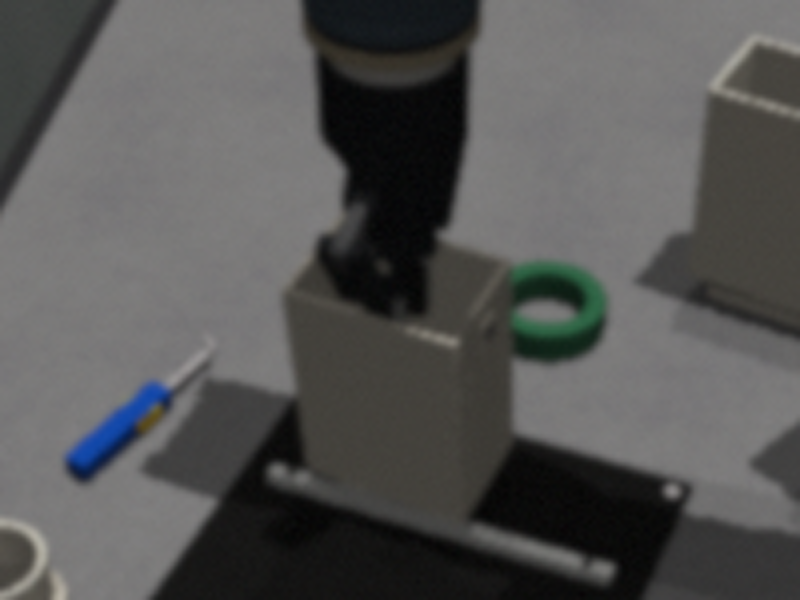

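The duct is tipping a few degrees, rim front corner now at crop (290,293). Continuing.

Request:
apply_moves(series=[0.09, 0.36, 0.0, 0, 2.4, 0.18, 0.72, 0.1, 0, 2.4, 0.27, 1.08, 0.1, 0, 2.4, 0.37, 1.45, 0.2, 0, 2.4, 0.46, 1.81, 0.2, 0, 2.4, 0.55, 2.17, 0.3, 0, 2.4, 0.64, 2.53, 0.3, 0, 2.4, 0.74, 2.9, 0.3, 0, 2.4])

```text
t: 5.1
tool_pos: [618.4, -61.2, 146.6]
eef_rot: [179.8, 0.0, 73.6]
force: [0.1, -0.3, 0.5]
grip_width: 24.0
```

```bash
python3 look.py 4
```

```text
5.15 [618.58376984 -60.31685691 146.54879821] [ 1.79856439e+02 -1.33670794e-02  7.36468343e+01] [-0.31329959  0.55867489  0.19533558] [ 0.07058664 -0.00520258 -0.0016646 ] 23.797878717213383 st (np.float64(-17.162726988299262), np.float64(29.05304380220133))
```

View pics/s4.png

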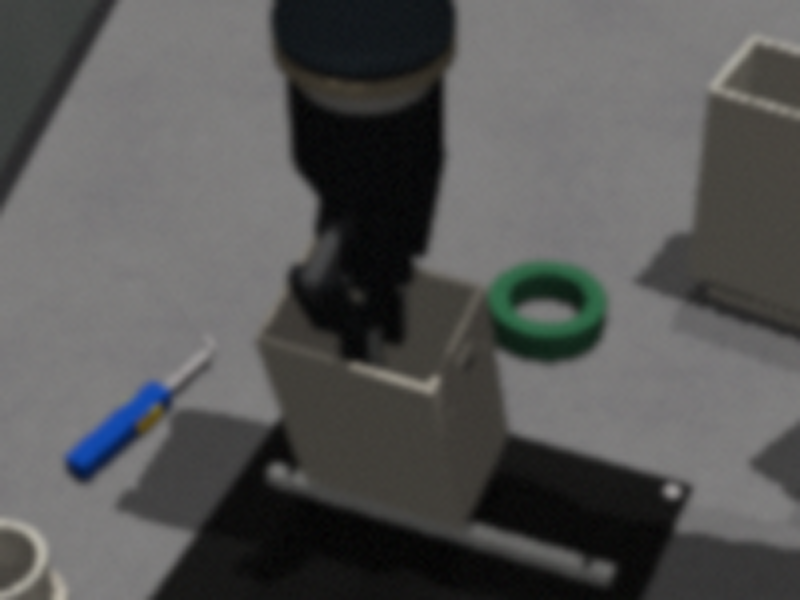

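```bash
cat > fit.py <<'E'
from h import *
from scipy.optimize import least_squares
# outer rim corners duct coords rel. foot -x bottom edge middle
def pts(p,which):
    th,e,y,yaw=p[:4]; z0=0
    c,s=np.cos(th),np.sin(th); out=[]
    for X,Y,Z in which:
        a,b=X+23,Z
        x=a*c-b*s; z=b*c+a*s
        out.append((x,Y,z))
    P=np.array(out)
    foot_low=0
    # lowest of foot edge (0) and shoulder
    sh=22*c-13*s
    z0=4-min(0,sh)
    cy,sy=np.cos(yaw),np.sin(yaw)
    w=np.array([np.r_[st2w(e+x*cy-Y*sy,y+x*sy+Y*cy),z+z0] for x,Y,z in P])
    return w
def fit(obs,ys=29,yaw0=-.04):
    D={"FL":(-36,52,170),"FR":(-36,-52,170),"BL":(36,52,170),"BR":(36,-52,170),"SR":(-36,-52,22),"SL":(-36,52,22)}
    k=list(obs);u=np.array([obs[i] for i in k],float)/4+[200,90]
    f=lambda p:np.r_[(proj("side",pts(p,[D[i] for i in k]))-u).ravel(),(p[3]-yaw0)/.03]
    best=min((least_squares(f,[t,15,ys,yaw0]) for t in (.1,.4,.8,1.2,1.5)),key=lambda r:r.cost)
    p=best.x;c,s=np.cos(p[0]),np.sin(p[0])
    print("theta",np.degrees(p[0]).round(1),"footedge x",p[1].round(1),"y",p[2].round(1),"yaw",np.degrees(p[3]).round(1),"rms px",np.sqrt(2*best.cost/len(k)).round(2))
    for n,d in{"R":(32.5,0,170),"Lin":(-32.5,0,170),"S":(-36,0,22)}.items():
        w=pts(p,[d])[0];print(n,np.round([*w2st(w),w[2]],1))
E
python3 -c "
from fit import *
fit({'FL':(260,343),'FR':(437,388),'BR':(487,290)})"
```

```text
theta 12.8 footedge x 0.1 y 28.1 yaw -0.8 rms px 1.34
R [ 16.6  27.9 182.1]
Lin [-46.8  28.8 167.7]
S [-17.5  28.3  22.6]
```

Leaning roughly 13–17°, with the rim still held. R sits about 7 mm ahead of the holding finger, so any free play is small. Continuing at constant height.

Request:
apply_moves(series=[0.09, 0.37, 0.0, 0, 2.4, 0.18, 0.75, 0, 0, 2.4, 0.28, 1.12, 0, 0, 2.4, 0.38, 1.5, 0, 0, 2.4, 0.47, 1.87, 0, 0, 2.4, 0.57, 2.25, 0, 0, 2.4, 0.66, 2.62, 0, 0, 2.4, 0.76, 3.0, 0, 0, 2.4])

```text
t: 5.95
tool_pos: [626.3, -30.0, 146.5]
eef_rot: [179.9, -0.0, 73.6]
force: [0.6, 0.2, -0.2]
grip_width: 24.0
```

```bash
python3 look.py 5
```

```text
6.0 [626.46863073 -29.03979768 146.525728  ] [ 1.79857846e+02 -4.93207416e-02  7.36917120e+01] [ 1.01366242  1.8482904  -0.39082042] [ 0.13600249 -0.04607789  0.04155554] 23.643816220956253 st (np.float64(-49.41830403327726), np.float64(28.996343565134495))
```

View pics/s5.png

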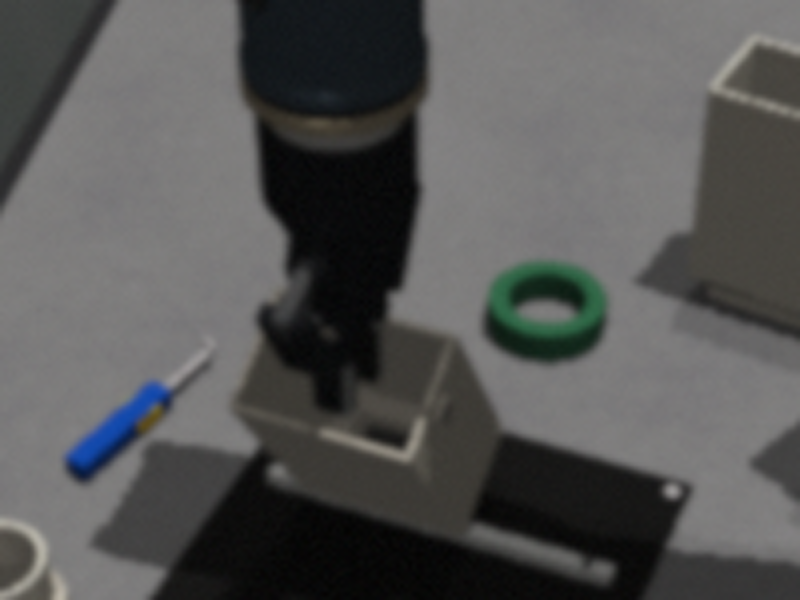

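```bash
python3 -c "
from fit import *
fit({'FL':(236,406),'FR':(411,460),'BR':(455,338),'SR':(472,538)})"
```

```text
theta 31.1 footedge x 19.8 y 27.1 yaw -2.2 rms px 1.21
R [-20.5  28.6 178.2]
Lin [-76.1  30.8 144.6]
S [-2.7 27.9 16.1]
```

The duct is at about 31°, resting on the +x finger with about 2 N. The shoulder is just on the landing side of the bar. Continuing down the arc.

Request:
apply_moves(series=[0.12, 0.48, -0.1, 0, 2.4, 0.24, 0.97, -0.25, 0, 2.4, 0.37, 1.45, -0.4, 0, 2.4, 0.49, 1.94, -0.6, 0, 2.4, 0.61, 2.42, -0.85, 0, 2.4, 0.74, 2.9, -1.1, 0, 2.4, 0.86, 3.4, -1.35, 0, 2.4, 0.98, 3.88, -1.65, 0, 2.4])

```text
t: 6.8
tool_pos: [636.4, 10.3, 129.8]
eef_rot: [179.9, -0.1, 73.7]
force: [1.2, 1.3, 0.7]
grip_width: 23.8
```

```bash
python3 look.py 6
```

```text
6.85 [636.39183918  11.45349534 129.25410053] [ 1.79891792e+02 -8.31904764e-02  7.37594863e+01] [ 0.15933248  2.11115791 -0.35328597] [ 0.18359418 -0.09150694 -0.00639719] 23.6689082119445 st (np.float64(-91.10828570439367), np.float64(28.646666497380902))
```

View pics/s6.png

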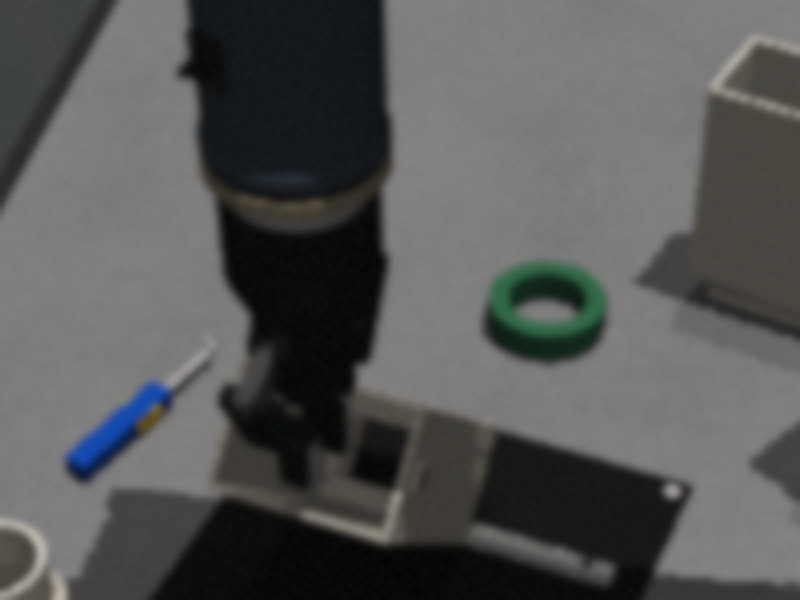

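```bash
python3 -c "
from fit import *
fit({'FL':(214,483),'FR':(388,544),'BR':(422,408),'SR':(468,543)})"
```

```text
theta 46.4 footedge x 23.4 y 27.6 yaw -1.9 rms px 1.12
R [-61.3  30.4 161.5]
Lin [-106.1   31.8  114.4]
S [-1.5 28.4  9.8]
```

About 46° now, with the shoulder inside the bar face. Continuing.

Request:
apply_moves(series=[0.11, 0.44, -0.2, 0, 2.4, 0.22, 0.88, -0.45, 0, 2.4, 0.33, 1.32, -0.7, 0, 2.4, 0.44, 1.75, -1.0, 0, 2.4, 0.55, 2.2, -1.3, 0, 2.4, 0.67, 2.62, -1.6, 0, 2.4, 0.78, 3.06, -1.9, 0, 2.4, 0.89, 3.5, -2.2, 0, 2.4])

```text
t: 7.65
tool_pos: [645.1, 46.8, 106.8]
eef_rot: [179.9, -0.1, 73.8]
force: [0.0, 0.1, 0.1]
grip_width: 24.0
```

```bash
python3 look.py 7
```

```text
7.7 [645.0111056   47.89097683 106.29636805] [ 1.79963830e+02 -9.57748105e-02  7.38119760e+01] [ 0.76092284  1.89866384 -1.09568847] [ 0.19677453 -0.11827419  0.03942735] 24.006342362256905 st (np.float64(-128.54627984847164), np.float64(28.031519870084544))
```

View pics/s7.png

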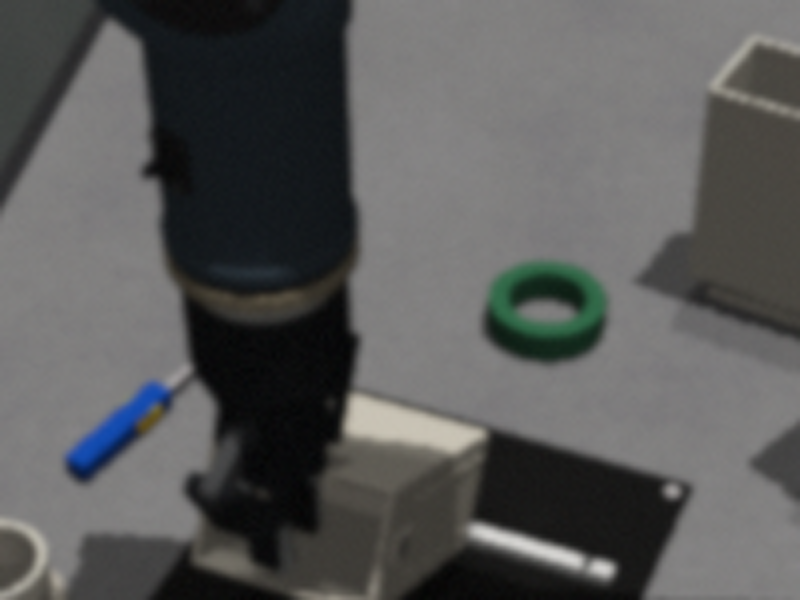

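Request:
apply_moves(series=[0.09, 0.37, -0.33, 0, 2.4, 0.18, 0.74, -0.67, 0, 2.4, 0.27, 1.1, -1.0, 0, 2.4, 0.36, 1.44, -1.4, 0, 2.4, 0.45, 1.78, -1.75, 0, 2.4, 0.54, 2.12, -2.1, 0, 2.4, 0.62, 2.46, -2.5, 0, 2.4, 0.71, 2.8, -2.9, 0, 2.4])

```text
t: 8.5
tool_pos: [652.1, 76.2, 76.9]
eef_rot: [180.0, -0.1, 73.8]
force: [1.2, 0.7, -0.7]
grip_width: 24.0
```

```bash
sed -i 's/90:240,200:400/130:280,180:380/' look.py; python3 look.py 8
```

```text
8.55 [651.93769222  77.0377012   76.24053038] [-1.79985463e+02 -1.04891630e-01  7.38527495e+01] [ 0.13412968  1.6203276  -1.17861896] [ 0.17775286 -0.07746785 -0.02679015] 23.44795888409917 st (np.float64(-158.50118813303501), np.float64(27.570419545094214))
```

View pics/s8.png

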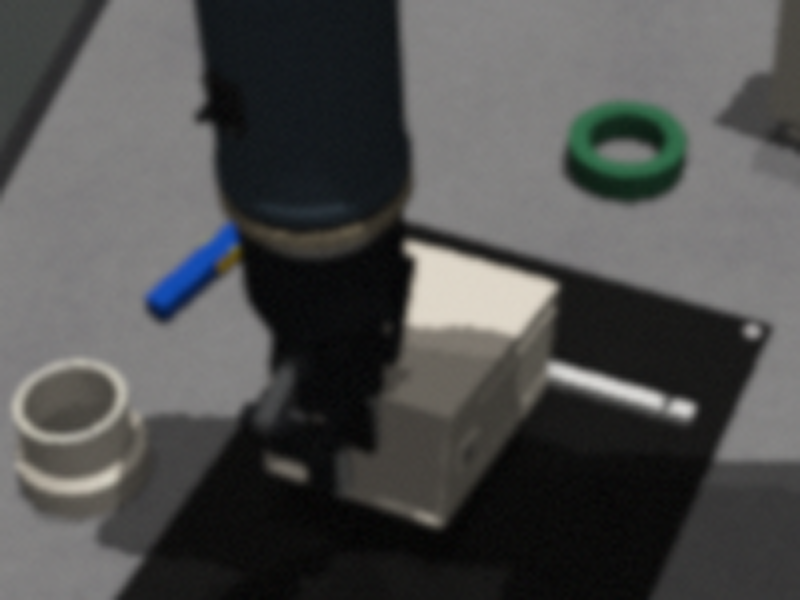

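Request:
apply_moves(series=[0.08, 0.32, -0.45, 0, 2.4, 0.15, 0.62, -0.9, 0, 2.4, 0.22, 0.9, -1.35, 0, 2.4, 0.28, 1.17, -1.8, 0, 2.4, 0.34, 1.42, -2.25, 0, 2.4, 0.4, 1.65, -2.7, 0, 2.4, 0.46, 1.85, -3.15, 0, 2.4, 0.51, 2.03, -3.6, 0, 2.4])

```text
t: 9.35
tool_pos: [656.9, 97.2, 39.9]
eef_rot: [-180.0, -0.1, 73.8]
force: [-0.1, 0.2, -0.2]
grip_width: 24.0
```

```bash
python3 look.py 9
```

```text
9.4 [656.54886514  97.43793992  39.06836888] [-1.79919778e+02 -6.07379783e-02  7.38607463e+01] [-1.52804734  0.85080555 -1.85454572] [-0.0337773   0.01496068  0.06448754] 23.90847926148141 st (np.float64(-179.40878546590596), np.float64(27.01812492613309))
```

View pics/s9.png

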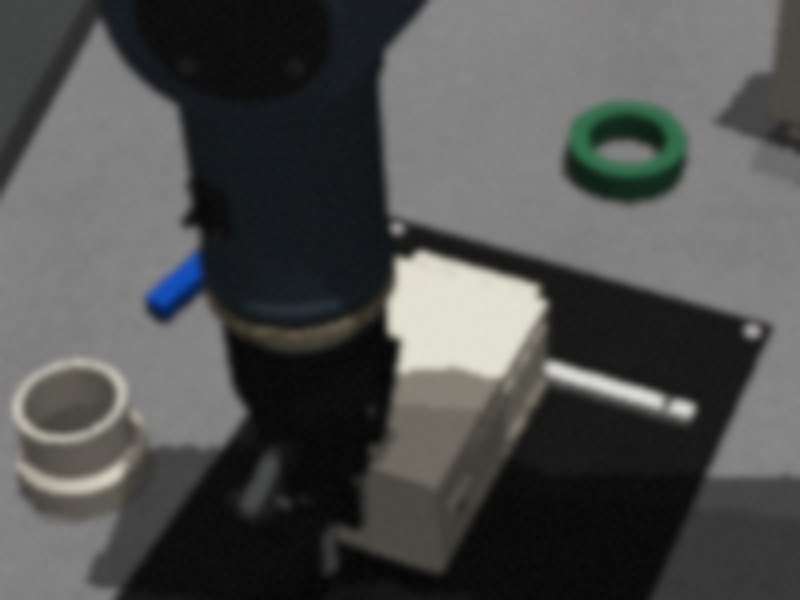

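The duct looks flat or nearly so (mouth at crop (340,545)–(440,570), foot over the bar). I'll ease off slowly, then back away.

Request:
apply_moves(series=[0.03, 0.1, 0, 0, 2.4, 0.05, 0.2, 0, 0, 2.4, 0.08, 0.3, 0, 0, 2.4, 0.12, 0.5, 0, 0, 2.4, 0.25, 1.0, 0, 0, 2.4, 0.4, 1.6, 0, 0, 2.4, 0.6, 2.3, 0, 0, 2.4, 0.75, 3.0, 0, 0, 2.4])

```text
t: 10.2
tool_pos: [664.3, 128.5, 39.1]
eef_rot: [-179.9, -0.1, 73.9]
force: [0.4, -1.0, -0.5]
grip_width: 23.8
```

```bash
python3 look.py 10; python3 - <<'E'
from h import *
for p in ((290,112),(362,120)): print(w2st(ray("top",*p,4)))
E
```

```text
10.25 [664.36021505 130.25737247  38.97971243] [-1.79912269e+02 -1.38648351e-01  7.39690323e+01] [-0.60562037  1.42544328 -0.58242645] [ 0.08476463  0.01391819 -0.0073992 ] 24.019373284508767 st (np.float64(-213.14118343444477), np.float64(26.510515305541777))
(np.float64(-153.6134976849512), np.float64(179.06743451663993))
(np.float64(30.139617343159543), np.float64(213.86726160256796))
```

View pics/s10.png

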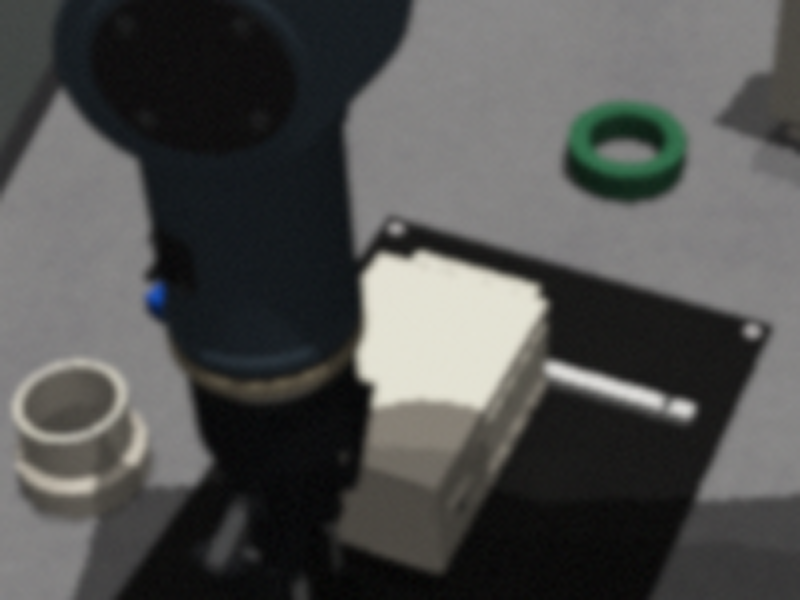

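The duct is lying flat with its foot over the bar. I'll back off, turn the jaws parallel to the bar and open wide to push squarely on both sides of the rim.

Request:
apply_moves(series=[0.3, 1.2, 0, 0, 2.4, 0.6, 2.4, 0, 8, 2.4, 0.8, 3.2, 0, 16, 2.4, 0.8, 3.2, 0, 24, 4, 0.8, 3.2, 0, 32, 6, 0.8, 3.2, 0, 40, 8, 0.8, 3.2, 0, 48, 8.4, 0.8, 3.2, 0, 56, 8.4])

```text
t: 11.05
tool_pos: [672.5, 163.2, 39.0]
eef_rot: [-179.9, -0.1, 130.3]
force: [0.4, 0.0, 0.0]
grip_width: 83.9
```

Request:
apply_moves(series=[0, 0, 0, 8, 8.4, 0, 0, 0, 16, 8.4, 0, 0, 0, 24, 8.4, 0, 0, 0, 32, 8.4, 0, 0, 0, 36, 8.4, 0, 0, 0, 36, 8.4, 0, 0, 0, 36, 8.4, 0, 0, 0, 36, 8.4])

```text
t: 11.85
tool_pos: [672.5, 163.5, 39.0]
eef_rot: [-179.9, -0.1, 166.2]
force: [-1.0, -0.2, -0.3]
grip_width: 84.0
```

```bash
python3 look.py 11;  python3 - <<'E'
from cell import *
import cv2
a=grab_frame("top")[:,:,::-1][100:250,220:420]; cv2.imwrite("pics/t11.png",cv2.resize(a,None,fx=4,fy=4,interpolation=cv2.INTER_CUBIC))
E
```

```text
11.9 [672.51201833 163.48427815  38.97197011] [-1.79922359e+02 -1.45749895e-01  1.66239581e+02] [ 0.58427256 -0.17147164  0.06474554] [-0.02545822  0.05013615  0.02507332] 84.02865298642642 st (np.float64(-247.35232066881107), np.float64(26.232582764848623))
```

View pics/s11.png

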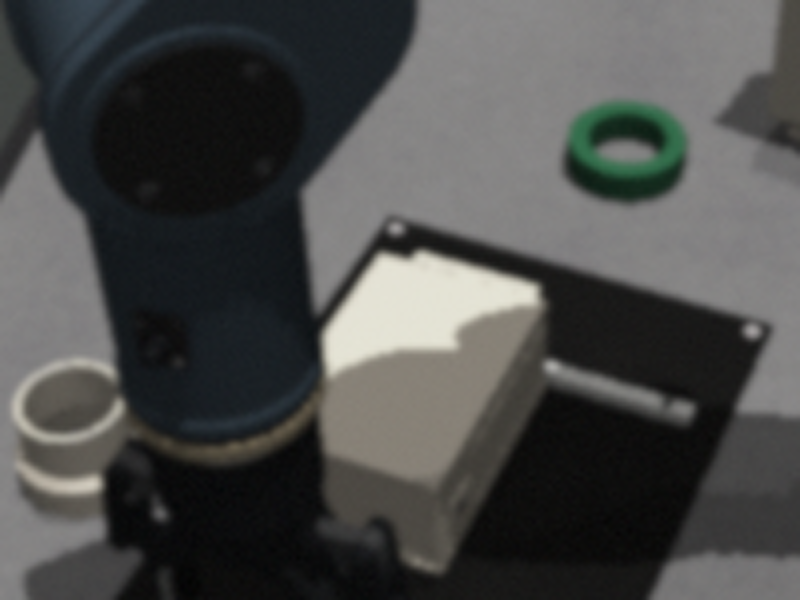

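View pics/t11.png

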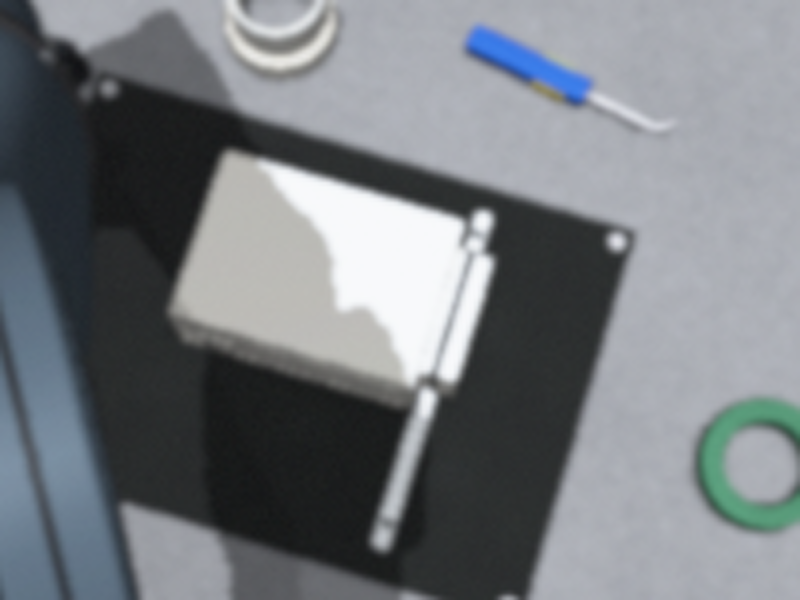

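```bash
python3 - <<'E'
from h import *
for nm,u,v,z in(("mouthL",228,151,76),("mouthR",171,312,76),("shL",466,217,76),("shR",407,389,76),("barR -x",420,390,14),("bar end -x low",371,548,14),("bar end +x",393,552,14),("bar top end",482,210,14)):
    print(nm,np.round(w2st(ray("top",220+u/4,100+v/4,z)),1))
E
```

```text
mouthL [-148.8   81.1]
mouthR [-149.1  -21.6]
shL [-2.8 84.4]
shR [ -5.2 -23.9]
barR -x [ -0.2 -10.6]
bar end -x low [   0.3 -111.7]
bar end +x [  13.6 -110. ]
bar top end [  2.8 110.7]
```

Square within about 1° and 1–5 mm from the bar. Moving up to the mouth.

Request:
apply_moves(series=[-0.25, -1, -0.5, 0, 8.4, -0.5, -2, -1, 0, 8.4, -0.8, -3.2, -1.5, 0, 8.4, -1.1, -4.4, -1.5, 0, 8.4, -1.4, -5.4, -1.5, 0, 8.4, -1.6, -6.3, -1.5, 0, 8.4, -1.75, -6.9, -1.5, 0, 8.4, -1.85, -7.27, -1.5, 0, 8.4])

```text
t: 12.75
tool_pos: [654.1, 90.0, 24.2]
eef_rot: [-179.9, -0.1, 166.2]
force: [-0.0, -0.5, -0.4]
grip_width: 84.2
```

Request:
apply_moves(series=[-0.05, -0.2, 0, 0, 8.4, -0.1, -0.39, 0, 0, 8.4, -0.15, -0.58, 0, 0, 8.4, -0.2, -0.78, 0, 0, 8.4, -0.25, -0.97, 0, 0, 8.4, -0.27, -1.07, 0, 0, 8.4, -0.27, -1.07, 0, 0, 8.4, -0.27, -1.07, 0, 0, 8.4])

```text
t: 13.55
tool_pos: [651.4, 79.5, 24.3]
eef_rot: [-179.9, -0.1, 166.2]
force: [0.7, 1.4, -0.5]
grip_width: 83.9
```

```bash
python3 look.py 12;  python3 - <<'E'
from cell import *
import cv2
a=grab_frame("top")[:,:,::-1][100:250,220:420]; cv2.imwrite("pics/t12.png",cv2.resize(a,None,fx=4,fy=4,interpolation=cv2.INTER_CUBIC))
E
```

```text
13.6 [651.42134998  79.48179103  24.24162145] [-1.79936673e+02 -1.20204177e-01  1.66236842e+02] [ 0.57913392  1.19021335 -0.5193546 ] [ 0.26397794 -0.09615688  0.03197447] 83.70224810579661 st (np.float64(-160.7429761967801), np.float64(26.4683439190829))
```

View pics/s12.png

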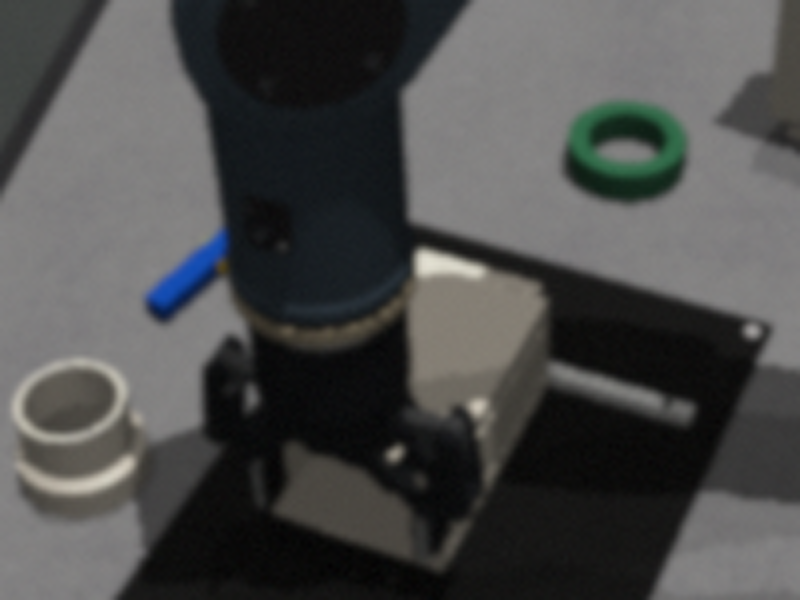

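View pics/t12.png

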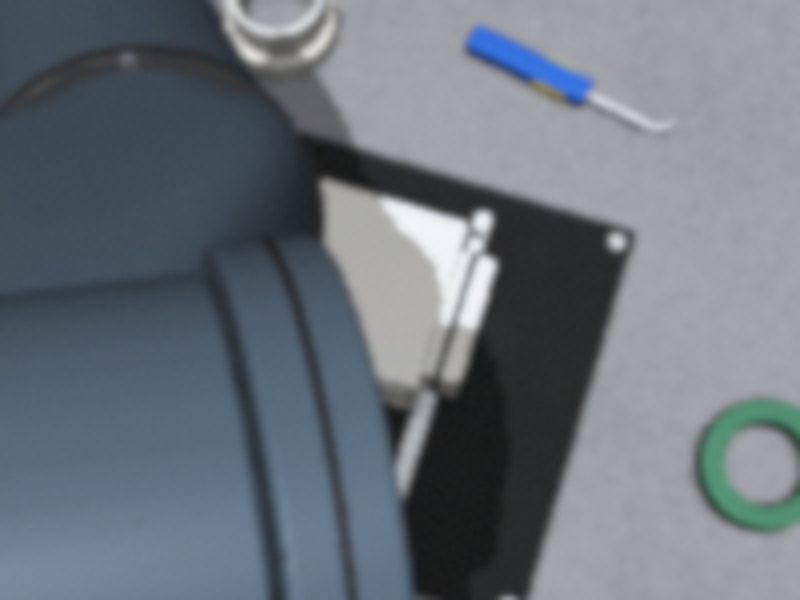

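Contact has been made and the foot has advanced slightly. Pushing on in small steps while watching the force.

Request:
apply_moves(series=[-0.01, -0.05, 0, 0, 8.4, -0.02, -0.1, 0, 0, 8.4, -0.03, -0.13, 0, 0, 8.4, -0.04, -0.17, 0, 0, 8.4, -0.05, -0.2, 0, 0, 8.4, -0.05, -0.2, 0, 0, 8.4, -0.05, -0.2, 0, 0, 8.4, -0.05, -0.2, 0, 0, 8.4])

```text
t: 14.45
tool_pos: [651.2, 79.2, 24.6]
eef_rot: [179.9, -0.1, 166.3]
force: [1.5, 5.4, 1.1]
grip_width: 84.1
```

```bash
python3 look.py 13
```

```text
14.5 [651.21476653  79.21783025  24.59371268] [ 1.79941846e+02 -9.58698595e-02  1.66285832e+02] [1.29467601 6.2709321  1.56880536] [ 1.26710385 -0.081088   -0.18590029] 84.24375100182476 st (np.float64(-160.43628605508258), np.float64(26.333091671361583))
```

Blocked at 6 N after moving only 0.3 mm, so the shoulder is seated. Backing straight off and lifting clear.

Request:
apply_moves(series=[0.1, 0.4, 0, 0, 8.4, 0.4, 1.6, 0, 0, 8.4, 0.9, 3.5, 0, 0, 8.4, 1.5, 6, 0, 0, 8.4, 2, 8, 2, 0, 8.4, 2, 10, 5, 0, 8.4, 2, 12, 9, 0, 8.4, 2, 14, 13, 0, 8.4])

```text
t: 15.3
tool_pos: [670.6, 221.9, 155.6]
eef_rot: [179.9, -0.2, 166.4]
force: [0.5, -0.1, 0.6]
grip_width: 83.8
```

Request:
apply_moves(series=[-2, 4, 2, 0, 8.4, -4, 8, 3, 0, 8.4, -6, 12, 3, 0, 8.4, -8, 16, 3, 0, 8.4, -10, 20, 3, 0, 8.4, -11, 22, 3, 0, 8.4, -11, 22, 3, 0, 8.4, -11, 22, 3, 0, 8.4])

```text
t: 16.1
tool_pos: [559.8, 443.3, 185.4]
eef_rot: [180.0, -0.2, 166.5]
force: [0.8, -0.6, 0.5]
grip_width: 83.7
```

```bash
python3 look.py 14;  python3 - <<'E'
from cell import *
import cv2
a=grab_frame("top")[:,:,::-1][100:250,220:420]; cv2.imwrite("pics/t14.png",cv2.resize(a,None,fx=4,fy=4,interpolation=cv2.INTER_CUBIC))
E
```

```text
16.15 [560.77086642 441.89100124 185.46362381] [ 1.79986427e+02 -1.33990123e-01  1.66368787e+02] [-0.11139702 -1.33289369  0.56545712] [-0.04699486 -0.03264404 -0.02226461] 84.1633974077306 st (np.float64(-489.68726965140905), np.float64(-150.601127239923))
```

View pics/s14.png

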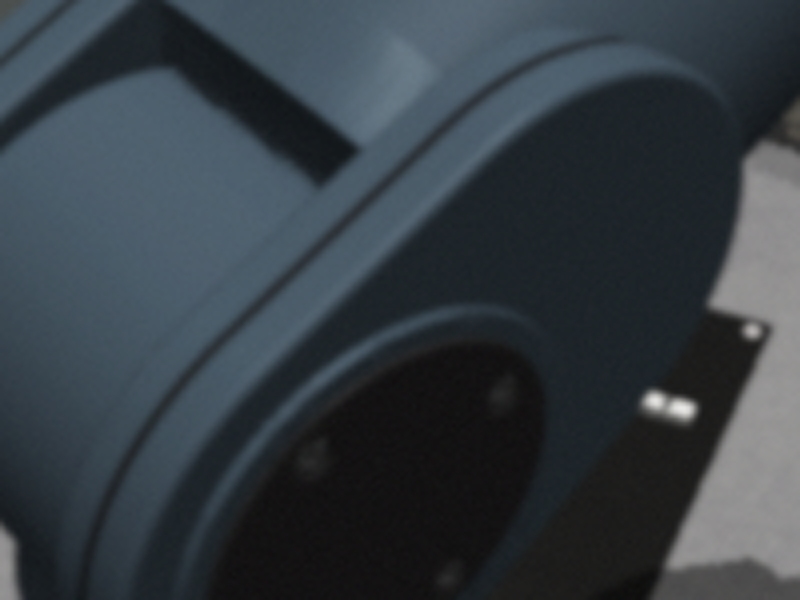

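View pics/t14.png

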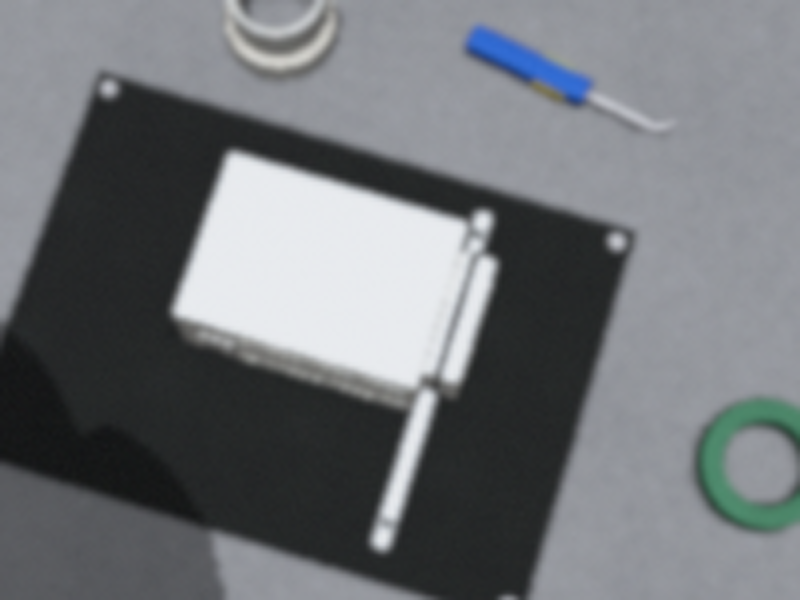

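The top view shows the duct square against the bar, with the bystanders unmoved. The arm blocks the side view, so I'll move it aside for one last check.

Request:
apply_moves(series=[-4, 2.2, 0, 0, 8.4, -8, 4.4, 0, 0, 8.4, -12, 6.6, 0, 0, 8.4, -16, 8.8, 0, 0, 8.4, -20, 11, 0, 0, 8.4, -24, 13.2, 0, 0, 8.4, -28, 15, 0, 0, 8.4, -32, 17, 0, 0, 8.4])

```text
t: 17.0
tool_pos: [241.5, 610.9, 185.7]
eef_rot: [180.0, -0.1, 166.1]
force: [0.8, 1.0, -0.3]
grip_width: 83.9
```

```bash
python3 look.py 15
```

```text
17.05 [230.96896084 615.37427306 186.02931813] [179.88664945  -0.47346764 166.70332067] [-8.34455627  3.50805151  0.94875695] [0.21510845 0.48026943 0.04955298] 83.70047119758179 st (np.float64(-576.6507939094199), np.float64(-512.9588068536846))
```

View pics/s15.png

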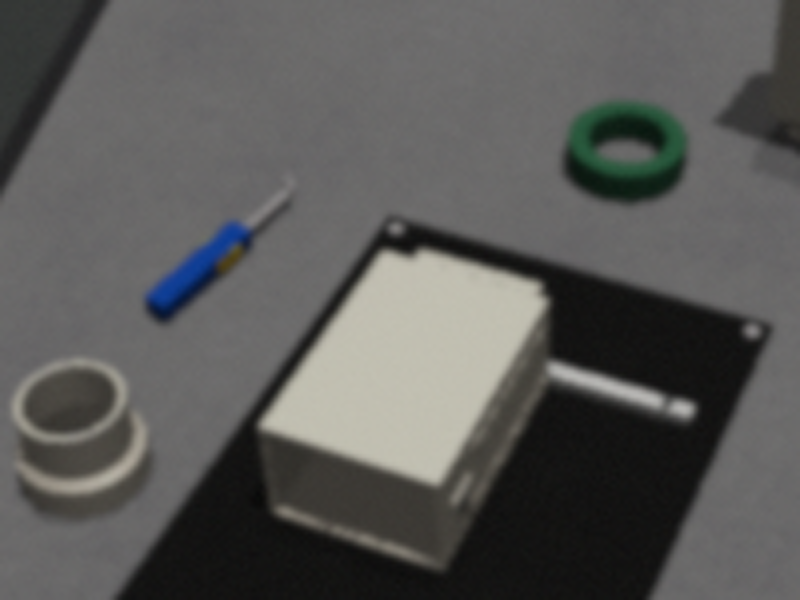

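```bash
python3 - <<'E'
from h import *
for nm,x,y,z,o in(("mTL",-149,82,76,(262,428)),("mTR",-149,-22,76,(440,485)),("shTR",-1,-22,76,(548,298)),("mBR",-149,-22,4,(445,568)),("mBL",-149,82,4,(272,512)),("shTL",-1,82,76,(385,250))):
    p=(proj("side",np.r_[st2w(x,y),z])[0]-[180,130])*4; print(nm,p.round(0),o)
for o in((440,485),(548,298),(262,428),(385,250)): print(np.round(w2st(ray("side",180+o[0]/4,130+o[1]/4,76)),1))
for u,v in((232,151),(172,314),(470,220),(412,390)): print("top",np.round(w2st(ray("top",220+u/4,100+v/4,76)),1))
E
```

```text
mTL [259. 426.] (262, 428)
mTR [440. 485.] (440, 485)
shTR [551. 297.] (548, 298)
mBR [445. 573.] (445, 568)
mBL [272. 514.] (272, 512)
shTL [384. 249.] (385, 250)
[-148.9  -21.8]
[ -2.1 -20.8]
[-149.6   79.7]
[-1.7 80.8]
top [-146.6   81.8]
top [-148.2  -22.5]
top [-0.  83.4]
top [ -2.3 -23.6]
```

Both views agree with a flat duct whose shoulder is about 1–2 mm from the bar. Handing in.

```bash
python3 - <<'E'
from cell import *
s=robot.sense();print(s["t"],s["force"],s["joint_vel"].round(1))
print(workorder.job_done())
E
```

```text
17.05 [-8.34455627  3.50805151  0.94875695] [ 1.9 -0.3 -2.6  0.5 -1.3 -0.2  6.9]
the job is handed in; nothing more can be done
None
```

I tipped the duct over the bar with the slightly opened fingers in its mouth and eased it down onto its broad side. I then turned the jaws along the bar and pushed on the mouth end until it stopped, and handed the job in at about 17 s.

- **Final pose:** both cameras put the duct flat on the mat. The shoulder is about 0–2 mm on the landing side of the bar, within about 1.5° of square and about 30 mm along from the bar's middle.
- **Seating:** the last push was blocked at about 6 N after only 0.3 mm of travel.
- **Forces and speed:** no sensed force reached 9 N, against the 35 N limit. The commanded tipping stayed around 0.5 rad/s by design; I could not measure the actual turning rate.
- **Bystanders:** the collar, tape roll and deburring tool look unmoved in the pictures; I did not measure them.
- **Disagreement:** camera estimates of the shoulder differed by about 2 mm, which is within the calibration error. One early tilt fit, at about 15°, was poorly determined, so I relied on geometry there.
- **At hand-in:** the arm was well clear of everything but still settling. The force reading was about 9 N, which I took to be a slowing-down transient, not contact.

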